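Hang the inspection lamp plumb under the shelf

ROBOT

A 6-joint arm with a two-finger parallel gripper is mounted at the origin on the work surface. World frame = base frame: x ahead of the robot, y to its left, z up, the work surface at z = 0. Lengths are in m, angles in rad, forces in N, time in s.
With the tool pointing down it reaches from about 0.325 to 0.75 m from the base axis. Payload 7.6 kg.
Tool frame: the origin (TCP) lies between the finger pads; the fingertips stand 11 mm ahead of it and the grasp point (between the pads) lies 8 mm behind it (bot.nose_length is the distance from the TCP to the fingertips, in m); z points along the fingers, y is the line along which they close (so a half turn about z gives the same grasp; the last joint's range is limited). The gripper opens to 85 mm and grips with 20 to 120 N. Pads are 22 mm wide; open, the fingers measure 114 mm over their backs; the gripper's body (76 mm by 85 mm) begins 54 mm behind the grasp point. The pads swing forward as they close: fully open they stand 13 mm farther back than shut.
Start: joints at [1.257, 0.052, 1.401, -0, 1.689, -0.07], TCP at [0.127, 0.509, 0.242] pointing down, gripper open.
Joint ranges: [-2.9, 2.9], [-0.91, 2.17], [0.12, 2.37], [-1.06, 4.2], [0.26, 2.73], [-2.93, 2.93]. Speed limits (rad/s): [2.57, 2.57, 3.01, 3.14, 3.14, 3.14].

INTERFACE

Orientations are given as a rotation vector (axis times angle).
In Python, from workcell import bot gives the robot as it stands.
- The arm moves only by the tool servo_tool, never from a script. Its argument "steps" is a list of rows, each an object of numbers: "dx", "dy", "dz": the shift along the tool's x, y, z each as a share of 500 mm, from -1 to 1; "wx", "wy", "wz": the turn, a rotation vector about the tool's x, y, z each as a share of 45 degrees, from -1 to 1. In form: [{"dx": .., "dy": .., "dz": .., "wx": .., "wy": .., "wz": ..}, ...]. A call has 1 to 8 rows; each row shifts and turns the commanded pose from where the row before left it, along the tool's axes as they then stand; what a row does not reach is not made up. A row lasts 1/8 s, in which the tool goes at most 62.5 mm and 10.7 degrees, less where a joint would pass 70% of its speed; a pose out of reach is approached as far as the arm can. A call with a number of a shift or a turn outside -1 to 1 is refused whole. A call with a gripper value outside its range is refused whole. "hand" is the gripper's target within -1 to 1 (shut at 1, half-way at 0, fully open at -1), set as the call begins (left out, the last holds). The fingers move at their own pace and stop on an object; the grip force is fixed at half the most. Time passes only in rows, so rows that do not move let the fingers close. It gives the time, the measured TCP pose, the force, the opening and the grip force at its end, in the units of the state.
- bot.observe(): the state, without advancing time (a new reading comes with each control period).
- bot.read_camera(name): name is "side" or "top" or "wrist"; returns (picture, depth): 480x640x3 uint8, red, green, blue; 480x640 float32, m along the optical axis (not along the pixel's ray), 0 where there is no reading.
- bot.get_calibration(name): a dict with "fovy" (degrees; the focal length in pixels is half the picture's height over the tangent of half this angle, whatever the lens; pixels are square), "cx", "cy" (the principal point, pixels), "k1" (the pictures are not rectified: a ray, as slopes to the right and down, at radius r is drawn at 1 + k1 r^2 times it, then the intrinsics apply), "eye" and "rotation" of the camera in the world; the wrist camera has in their place "tool_from_camera" (4x4, takes a point from camera to tool coordinates, whose origin is the TCP and whose axes are the flange's). Camera axes: x right, y down, z forward; pixel columns grow to the right and rows downward; lengths in m; the calibration is good to about 2 mm. A picture is of the moment at which its call begins: read the wrist's pose just before it. get_calibration takes no time and is no camera call.
- bot.sign_off(): hands the job in; it is judged then, once.
The state is a dict: "time_s": time; "q": joint angles; "qd": joint speeds; "joint_torque": joint torques, N m; "ee_pos": TCP position; "eef_rot": TCP orientation; "contact_force": force on the tool from outside, world axes, zero at the start; "wrist_torque": the same for the moment, N m; "grip_width": finger opening in m; "grip_force": force on a finger pad.
Only numpy, scipy, OpenCV 4.12 (cv2) and the standard library are available. Lean on these libraries where they do the work, as an engineer would, in place of code of your own. Each camera call takes 0.05 s, during which the arm holds its last target. There are 200 camera calls.

TASK

Take the yellow inspection lamp by its two orange domes off the sloping stand and lift it clear, then ease your grip so that it swings down and hangs plumb and still from the fingers, without dropping it. Then take hold again and hang it by its steel cross-pin in the two notched arms under the blue shelf, without setting it down on the counter and leaving the card terminal, the gel bottle and the stamp where they are. Let go and leave it hanging still.

Things in the scene. Friction and masses are not known exactly. Their poses are not given: they have to be found in the camera images.
- lamp: Yellow LED inspection lamp, 0.34 to 0.46 kg. Origin in its swivel head, midway between two orange domes; z runs up its length, y along the domes. Head: black disc 28 mm across, 24 thick, domes of 10 mm radius on both sides, 40 mm over both: the grip. Below: 12 mm stem, cross-pin, then the bar. It starts leaning 40 deg from vertical on the stand, head to the stand's -x.
- lamp_com (a point): the lamp's centre of mass, about 107 mm below its origin. Held by the domes the lamp turns about the line through them: with 110 N per finger it keeps most of its lean, at 60 N it slumps part of the way, at 20 N or less it swings down to within about 8 deg of plumb; it slips out only under about 5 N. The domes are hard and smooth
- lamp_end (a point): middle of the lower end of the lamp's yellow bar. The bar is 26 (x) x 34 (y) x 130 mm, from 62 to 192 mm below the lamp's origin; it starts 31 mm above the counter
- lamp_pin (a point): middle of the lamp's steel cross-pin: diameter 8 mm, 70 mm long along the lamp's y, 48 mm below the lamp's origin
- stand: Fixed grey sloping stand on a dark foot plate 170 x 90 mm. The bar lies on its face, which looks up and to +x, between two cheeks 41 mm apart and on a ledge at the foot. Origin on the counter straight below the lamp's origin at the start, which is 178 mm above it; domes along the stand's y. Highest point about 100 mm above the counter. The lamp lifts straight up off it.
- dock: Fixed blue shelf on two posts, with a bracket below: two aluminium arms along x at y = +-28.5 mm, 9 mm thick, 48 mm apart inside, open to the front (-x), so the bar passes between them. Origin on the counter below the pin's seat; x points from the open front to the posts, y along the hung pin. Posts at x = 75, y = +-70 mm; base plate 10 mm high, x = -30 to 130 mm.
- dock_seat (a point): Middle of the cross-pin when hung: 186 mm above the counter, midway between the arms; the lamp's origin is then 48 mm above, its lower end 42 mm above the counter. Each arm has a flat seat floor 4 mm below this point, from x = -11 to +11 mm, between the red lip in front and a sloping stop behind. Axes as the dock's.
- dock_lip (a point): midway between the tops of the two red sloping lips at the arms' front ends, 197 mm above the counter and 15 mm in front of the seat: the pin must come in above them and down behind them
- dock_shelf (a point): middle of the shelf's lower front edge, 288 mm high, 12 mm behind the seat. Shelf 10 mm thick, bins on it from 6 mm farther back reach 338 mm; all span y = +-80 mm. No room for a gripper pointing straight down at the seated lamp's head: come from the front with the tool leaning back 30 to 45 deg, fingers pointing down and to the dock's +x.
- terminal: bystander: black card terminal 150 x 75 x 30 mm, lying flat, origin under its centre
- gel: bystander: hand gel bottle, 60 mm diameter, 150 mm high, upright, origin under its centre
- stamp: bystander: rubber stamp, black block 35 x 55 x 30 mm with a blue knob to 75 mm high, origin under its centre
Mind the look-alikes: they are no part of the job. Leave any purple look-alike of the lamp alone.

How it is judged:
On the way:
1. the lamp is lifted off the stand (its head above 210 mm) in the fingers, touching nothing else, and hangs still within 12 deg of plumb (height (world z) of lamp above 0.21 m and contact force between lamp and the fingers above 1 N and contact force between lamp and stand below 0.1 N and contact force between lamp and dock below 0.1 N and angle between lamp's own z axis and vertical below 0.21 rad and angular speed of lamp below 0.4 rad/s and linear speed of lamp below 0.05 m/s), for 0.3 s.
At the end, for the whole second after the job is handed in: the lamp hangs free and still by its cross-pin in both seats of the bracket: pin within 13 mm horizontally and 4 mm in height of the seat, along the dock's y within 0.2 rad, lamp within 7 deg of plumb, fingers off it (horizontal distance between lamp_pin and dock_seat below 0.013 m and z of lamp_pin in the frame of dock_seat between -0.004 and 0.004 m and angle between the y axis of lamp and the y axis of dock, either way round below 0.2 rad and angle between lamp's own z axis and vertical below 0.12 rad and linear speed of lamp below 0.03 m/s and angular speed of lamp below 0.3 rad/s and contact force between lamp and the fingers below 0.05 N); the robot touches nothing.
It fails at once if the lamp comes down on the counter (the middle of its lower end under 14 mm high) (height (world z) of lamp_end below 0.014 m).
It fails at once if the card terminal is moved more than 20 mm (distance of terminal from where it was at the start of the episode above 0.02 m).
It fails at once if the gel bottle is moved more than 20 mm (distance of gel from where it was at the start of the episode above 0.02 m).
It fails at once if the stamp is moved more than 20 mm (distance of stamp from where it was at the start of the episode above 0.02 m).
It also fails if it takes over 67 s, if anything falls off the work surface, if the arm or the gripper's body presses on something with over 40 N, if the wrist force passes 120 N, or if a joint passes its speed limit or range.

## Working session

There is one attempt and no reset: what is moved stays moved. The work goes in short steps, Python scripts to look and compute and a tool call to move; the robot and the scene stay as the last step left them, time stands still between calls to the robot, and variables do not carry over. Pictures are saved under pics/ and viewed, at most 10 in all, crops included, and the job is handed in when it is done.

Besides the shell and the picture viewer there is one more tool, called after ">>>" as a command line: name --argument value ..., lists and objects as JSON in quotes. servo_tool: Moves the arm, as the interface text tells. Shift numbers are shares of 500 mm and turn numbers shares of 45 degrees, none past 1 either way. Its arguments: {"type":"object","properties":{"steps":{"type":"array","items":{"type":"object","properties":{"dx":{"type":"number"},"dy":{"type":"number"},"dz":{"type":"number"},"wx":{"type":"number"},"wy":{"type":"number"},"wz":{"type":"number"}}}},"hand":{"type":"number"}},"required":["steps"]}

```bash
mkdir -p pics; cat > h.py <<'E'
import numpy as np, cv2
from workcell import bot
from scipy.spatial.transform import Rotation as R
def cam(n):
    s=bot.observe(); c=bot.get_calibration(n); im,d=bot.read_camera(n)
    if n=="wrist":
        T=np.array(c["tool_from_camera"]); Rt=R.from_rotvec(s["eef_rot"]).as_matrix()
        c["rotation"]=Rt@T[:3,:3]; c["eye"]=np.array(s["ee_pos"])+Rt@T[:3,3]
    c["rotation"]=np.array(c["rotation"]); c["eye"]=np.array(c["eye"])
    return im,d,c
def slopes(c,uv):
    f=240/np.tan(np.radians(c["fovy"])/2); K=np.array([[f,0,c["cx"]],[0,f,c["cy"]],[0,0,1]])
    p=np.array(uv,float).reshape(-1,1,2)
    return cv2.undistortPoints(p,K,np.array([c["k1"],0,0,0.]))[:,0]
def world(c,d):
    v,u=np.mgrid[0:480,0:640]; s=slopes(c,np.stack([u.ravel(),v.ravel()],1))
    P=np.c_[s,np.ones(len(s))]*d.ravel()[:,None]
    W=P@c["rotation"].T+c["eye"]; W[d.ravel()<=0]=np.nan
    return W.reshape(480,640,3)
def save(n,im): cv2.imwrite("pics/"+n+".png",im[:,:,::-1])
E
python3 - <<'E'
from h import *
for n in("side","top"):
    im,d,c=cam(n); save(n+"0",im); np.savez(n+"0.npz",im=im,W=world(c,d)); print(n,c["eye"],c["rotation"].round(2).tolist(),c["fovy"])
print({k:np.round(v,3).tolist() for k,v in bot.observe().items()})
E
```

```text
Traceback (most recent call last):
  File "h.py", line 18, in world
    W=P@c["rotation"].T+c["eye"]; W[d.ravel()<=0]=np.nan
      ~~~~~~~~~~~~~~~~~^~~~~~~~~
ValueError: operands could not be broadcast together with shapes (307200,) (3,)
```

```bash
sed -i 's/c\["rotation"\]=np.array(c\["rotation"\]); /if n!="wrist": c["rotation"]=R.from_rotvec(c["rotation"]).as_matrix()\n    /' h.py
python3 - <<'E'
from h import *
for n in("side","top"):
    im,d,c=cam(n); save(n+"0",im); np.savez(n+"0.npz",im=im,W=world(c,d)); print(n,c["eye"],c["rotation"].round(2).tolist(),c["fovy"])
print({k:np.round(v,3).tolist() for k,v in bot.observe().items()})
E
```

```text
side [ 0.02126479 -0.89913299  1.31864017] [[0.87, -0.38, 0.32], [-0.49, -0.67, 0.56], [0.01, -0.64, -0.77]] 45.070879620423284
top [ 0.38840142 -0.08543857  1.44884358] [[-0.0, -1.0, 0.09], [-1.0, 0.0, -0.0], [0.0, -0.09, -1.0]] 43.353207487067955
{'time_s': 0.15, 'q': [1.257, 0.053, 1.401, -0.0, 1.689, -0.07], 'qd': [0.0, -0.001, -0.002, 0.002, -0.002, 0.0], 'joint_torque': [0.001, -38.195, -36.042, -0.0, 0.005, -0.0], 'ee_pos': [0.127, 0.509, 0.242], 'eef_rot': [-0.382, -3.118, 0.002], 'contact_force': [0.875, 0.092, 0.569], 'wrist_torque': [-0.005, 0.018, 0.044], 'grip_force': 0.0, 'grip_width': 0.086}
```

View pics/side0.png

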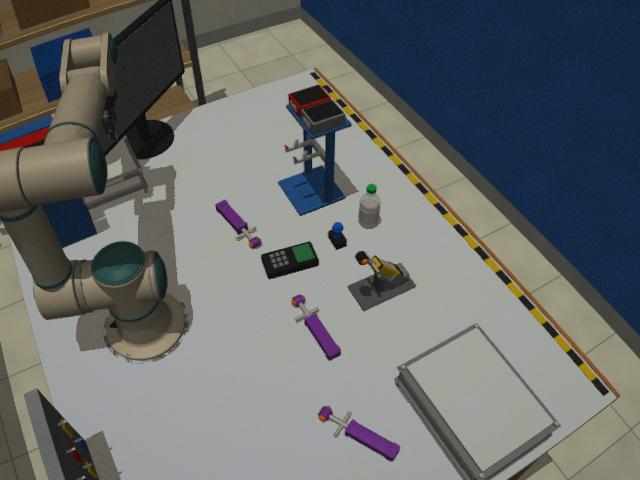

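View pics/top0.png

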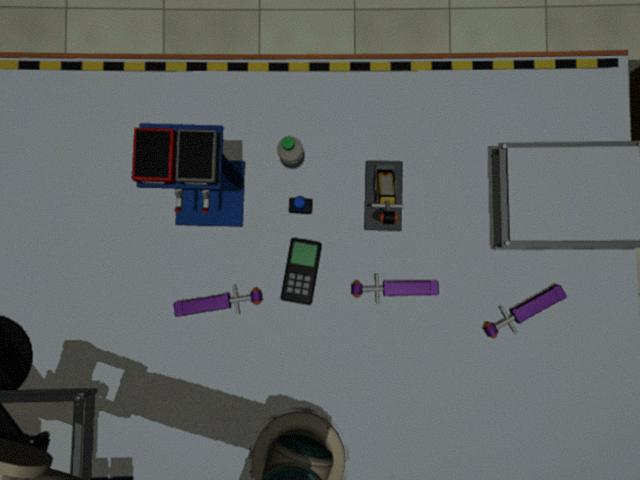

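The lamp (top view around (388,200)) leans with its head at (388,217), toward the robot. The dock is at (193,195) and its red lips at (178,208) and (206,208) also face the robot. The gel bottle is at (290,150), the stamp at (300,205), the terminal at (301,270), and the purple lamps are look-alikes.

```bash
python3 - <<'E'
from h import *
z=np.load("top0.npz");im,W=z["im"],z["W"];hsv=cv2.cvtColor(im,cv2.COLOR_RGB2HSV)
def rep(n,u0,u1,v0,v1,m,W=W):
    k=np.zeros(m.shape,bool);k[v0:v1,u0:u1]=1
    P=W[k&m&np.isfinite(W[...,2])]
    if len(P): print(n,len(P),"med",np.median(P,0).round(4),"min",P.min(0).round(3),"max",P.max(0).round(3))
    return P
H,S,V=[hsv[...,i].astype(int) for i in range(3)]
rep("orange top",360,415,160,232,(H<14)&(S>150)&(V>80))
rep("yellow top",360,415,160,232,(H>18)&(H<32)&(S>110))
P=rep("foot",355,410,150,240,(W[...,2]<.03)&(W[...,2]>.003)&(V<90))
def rect(P): r=cv2.minAreaRect(P[:,:2].astype(np.float32)); print("  rect",np.round(r[0],4),np.round(r[1],4),round(r[2],2))
rect(P)
P=rep("lips",165,220,185,220,((H<10)|(H>172))&(S>120)&(W[...,2]<.25)); 
P=rep("base",130,250,120,230,(H>100)&(H<125)&(S>120)&(W[...,2]<.03)&(W[...,2]>.003)); rect(P)
P=rep("shelf",125,230,115,195,(W[...,2]>.27)&(W[...,2]<.37)); rect(P)
P=rep("arms",165,220,180,220,(W[...,2]>.15)&(W[...,2]<.25)); 
rep("gel",270,310,125,175,W[...,2]>.01);rep("stamp",280,315,190,218,W[...,2]>.01);P=rep("term",275,325,230,310,W[...,2]>.01);rect(P)
z=np.load("side0.npz");im,W=z["im"],z["W"];hsv=cv2.cvtColor(im,cv2.COLOR_RGB2HSV);H,S,V=[hsv[...,i].astype(int) for i in range(3)]
rep("orange side",350,380,245,275,(H<14)&(S>150)&(V>80),W)
for n,a in(("lipA",(278,295,140,156)),("lipB",(288,302,150,166))): rep(n,*a,((H<10)|(H>172))&(S>120),W)
for n,f,a in(("zs","side0",(335,425,225,310)),("zd","side0",(270,370,70,220)),("zt","top0",(120,260,110,240))):
    z=np.load(f+".npz")["im"][a[2]:a[3],a[0]:a[1]]; save(n,z)
A=[cv2.resize(cv2.imread(f"pics/{n}.png"),(266,400),interpolation=cv2.INTER_CUBIC) for n in("zs","zd","zt")]
cv2.imwrite("pics/m.png",np.hstack(A))
E
```

```text
orange top 25 med [ 0.5415 -0.2152  0.1868] min [ 0.536 -0.22   0.18 ] max [ 0.546 -0.186  0.194]
yellow top 252 med [ 0.6048 -0.1993  0.124 ] min [ 0.533 -0.228  0.032] max [ 0.667 -0.183  0.189]
foot 1405 med [ 0.6023 -0.1869  0.0092] min [ 0.53  -0.253  0.003] max [ 0.703 -0.159  0.03 ]
  rect [ 0.6168 -0.2062] [0.091  0.1718] 88.08
lips 33 med [0.5588 0.2371 0.1952] min [0.555 0.18  0.009] max [0.58 0.29 0.2 ]
base 2410 med [0.5935 0.191  0.011 ] min [0.545 0.13  0.003] max [0.701 0.29  0.03 ]
  rect [0.6244 0.2095] [0.1585 0.1567] 88.48
shelf 5656 med [0.6391 0.2056 0.3389] min [0.585 0.129 0.271] max [0.714 0.293 0.347]
  rect [0.649  0.2107] [0.1612 0.1255] 88.3
arms 279 med [0.5815 0.2344 0.1861] min [0.555 0.178 0.17 ] max [0.605 0.246 0.21 ]
gel 706 med [0.7008 0.009  0.1033] min [ 0.682 -0.017  0.01 ] max [0.784 0.057 0.158]
stamp 379 med [ 0.5878 -0.0094  0.0333] min [ 0.573 -0.036  0.01 ] max [0.61  0.02  0.084]
term 2063 med [ 0.4341 -0.0095  0.0315] min [ 0.355 -0.056  0.01 ] max [0.514 0.046 0.043]
  rect [ 0.4362 -0.0021] [0.0898 0.1522] 79.76
orange side 21 med [ 0.5362 -0.2162  0.1823] min [ 0.53  -0.219  0.177] max [ 0.548 -0.188  0.19 ]
lipA 5 med [0.5575 0.2418 0.1915] min [0.552 0.237 0.188] max [0.558 0.243 0.198]
lipB 7 med [0.5554 0.1844 0.1941] min [0.552 0.183 0.183] max [0.56  0.188 0.199]
```

View pics/m.png

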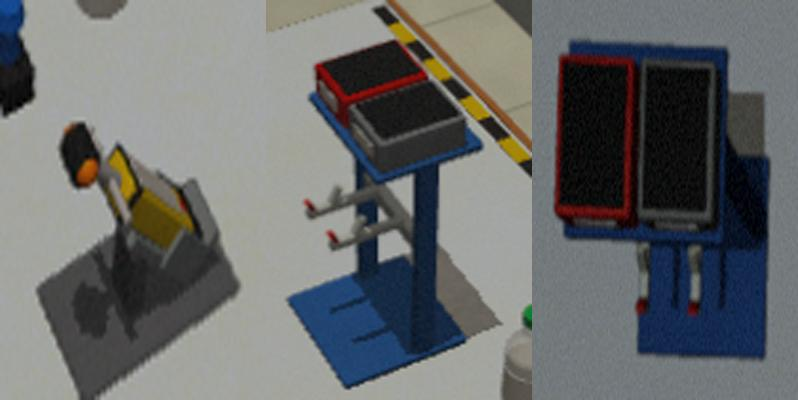

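```bash
cat >> h.py <<'E'
def Rt(lean,yaw):  # degrees; tool y along object's y, fingers down and to +x
    a,t=np.radians([lean,yaw]); z=[np.sin(a)*np.cos(t),np.sin(a)*np.sin(t),-np.cos(a)]; y=[-np.sin(t),np.cos(t),0]
    return np.c_[np.cross(y,z),y,z]
def plan(wps,step=.045,turn=9.):  # wps: (TCP pos, lean, yaw)
    s=bot.observe(); p=np.array(s["ee_pos"]); Q=R.from_rotvec(s["eef_rot"]).as_matrix()
    for P,l,y in wps:
        G=Rt(l,y); w=R.from_matrix(Q.T@G).as_rotvec(); dp=np.array(P)-p
        n=int(max(1,np.ceil(np.linalg.norm(dp)/step),np.ceil(np.degrees(np.linalg.norm(w))/turn)))
        for i in range(n):
            d=Q.T@dp/n/.5; ww=w/n/(np.pi/4)
            print("{"+", ".join(f'"{k}": {v:.3f}' for k,v in zip(("dx","dy","dz","wx","wy","wz"),[*d,*ww]) if abs(v)>.0005)+"},")
            Q=Q@R.from_rotvec(w/n).as_matrix()
        print("--"); p=np.array(P); Q=G
def tcp(grasp,lean,yaw): return np.array(grasp)+.008*Rt(lean,yaw)[:,2]
E
python3 - <<'E'
from h import *
c=bot.get_calibration("wrist"); print(np.round(c["tool_from_camera"],3).tolist(),c["fovy"])
L=42;Y=-2
g=np.array([.541,-.203,.178]); z=Rt(L,Y)[:,2]
plan([((.38,.30,.45),15,-8),((.42,-.05,.42),30,Y),(g-z*.13,L,Y)],.055)
print(g-z*.13)
E
```

```text
[[-0.0, -0.96, -0.28, 0.071], [1.0, -0.0, -0.0, 0.0], [0.0, -0.28, 0.96, -0.131], [0.0, 0.0, 0.0, 1.0]] 70.52879156144596
{"dx": -0.074, "dy": -0.036, "dz": -0.052, "wx": -0.002, "wy": -0.042, "wz": -0.016},
{"dx": -0.075, "dy": -0.036, "dz": -0.050, "wx": -0.002, "wy": -0.042, "wz": -0.016},
{"dx": -0.076, "dy": -0.037, "dz": -0.047, "wx": -0.002, "wy": -0.042, "wz": -0.016},
{"dx": -0.077, "dy": -0.038, "dz": -0.045, "wx": -0.002, "wy": -0.042, "wz": -0.016},
{"dx": -0.078, "dy": -0.039, "dz": -0.042, "wx": -0.002, "wy": -0.042, "wz": -0.016},
{"dx": -0.079, "dy": -0.040, "dz": -0.040, "wx": -0.002, "wy": -0.042, "wz": -0.016},
{"dx": -0.080, "dy": -0.041, "dz": -0.037, "wx": -0.002, "wy": -0.042, "wz": -0.016},
{"dx": -0.081, "dy": -0.042, "dz": -0.035, "wx": -0.002, "wy": -0.042, "wz": -0.016},
--
{"dx": -0.022, "dy": -0.097, "dz": 0.015, "wx": -0.007, "wy": -0.048, "wz": -0.018},
{"dx": -0.020, "dy": -0.098, "dz": 0.015, "wx": -0.007, "wy": -0.048, "wz": -0.018},
{"dx": -0.018, "dy": -0.098, "dz": 0.015, "wx": -0.007, "wy": -0.048, "wz": -0.018},
{"dx": -0.016, "dy": -0.098, "dz": 0.015, "wx": -0.007, "wy": -0.048, "wz": -0.018},
{"dx": -0.014, "dy": -0.099, "dz": 0.015, "wx": -0.007, "wy": -0.048, "wz": -0.018},
{"dx": -0.013, "dy": -0.099, "dz": 0.015, "wx": -0.007, "wy": -0.048, "wz": -0.018},
{"dx": -0.011, "dy": -0.099, "dz": 0.015, "wx": -0.007, "wy": -0.048, "wz": -0.018},
--
{"dx": 0.019, "dy": -0.074, "dz": 0.073, "wy": -0.067},
{"dx": 0.023, "dy": -0.074, "dz": 0.072, "wy": -0.067},
{"dx": 0.027, "dy": -0.074, "dz": 0.070, "wy": -0.067},
{"dx": 0.030, "dy": -0.074, "dz": 0.069, "wy": -0.067},
--
[ 0.45406601 -0.1999642   0.27460883]
```

>>> servo_tool --steps '[{"dx": -0.074,"dy": -0.036,"dz": -0.052,"wx": -0.002,"wy": -0.042,"wz": -0.016},{"dx": -0.075,"dy": -0.036,"dz": -0.05,"wx": -0.002,"wy": -0.042,"wz": -0.016},{"dx": -0.076,"dy": -0.037,"dz": -0.047,"wx": -0.002,"wy": -0.042,"wz": -0.016},{"dx": -0.077,"dy": -0.038,"dz": -0.045,"wx": -0.002,"wy": -0.042,"wz": -0.016},{"dx": -0.078,"dy": -0.039,"dz": -0.042,"wx": -0.002,"wy": -0.042,"wz": -0.016},{"dx": -0.079,"dy": -0.04,"dz": -0.04,"wx": -0.002,"wy": -0.042,"wz": -0.016},{"dx": -0.08,"dy": -0.041,"dz": -0.037,"wx": -0.002,"wy": -0.042,"wz": -0.016},{"dx": -0.081,"dy": -0.042,"dz": -0.035,"wx": -0.002,"wy": -0.042,"wz": -0.016}]' --hand -1

```text
time_s: 1.15
ee_pos: [0.3799, 0.2994, 0.4515]
eef_rot: [0.204, 2.87, -0.029]
contact_force: [0.7, 0.4, 0.4]
grip_width: 0.0856
grip_force: 0.0
```

>>> servo_tool --steps '[{"dx": -0.022,"dy": -0.097,"dz": 0.015,"wx": -0.007,"wy": -0.048,"wz": -0.018},{"dx": -0.02,"dy": -0.098,"dz": 0.015,"wx": -0.007,"wy": -0.048,"wz": -0.018},{"dx": -0.018,"dy": -0.098,"dz": 0.015,"wx": -0.007,"wy": -0.048,"wz": -0.018},{"dx": -0.016,"dy": -0.098,"dz": 0.015,"wx": -0.007,"wy": -0.048,"wz": -0.018},{"dx": -0.014,"dy": -0.099,"dz": 0.015,"wx": -0.007,"wy": -0.048,"wz": -0.018},{"dx": -0.013,"dy": -0.099,"dz": 0.015,"wx": -0.007,"wy": -0.048,"wz": -0.018},{"dx": -0.011,"dy": -0.099,"dz": 0.015,"wx": -0.007,"wy": -0.048,"wz": -0.018},{}]'

```text
invalid input
```

```bash
python3 - <<'E'
from h import *
g=np.array([.541,-.203,.178]); z=Rt(42,-2)[:,2]
plan([(g-z*.13,42,-2)],.05)
E
```

```text
{"dx": -0.017, "dy": -0.088, "dz": 0.038, "wx": -0.006, "wy": -0.054, "wz": -0.011},
{"dx": -0.014, "dy": -0.088, "dz": 0.038, "wx": -0.006, "wy": -0.054, "wz": -0.011},
{"dx": -0.012, "dy": -0.089, "dz": 0.038, "wx": -0.006, "wy": -0.054, "wz": -0.011},
{"dx": -0.010, "dy": -0.089, "dz": 0.038, "wx": -0.006, "wy": -0.054, "wz": -0.011},
{"dx": -0.007, "dy": -0.089, "dz": 0.038, "wx": -0.006, "wy": -0.054, "wz": -0.011},
{"dx": -0.005, "dy": -0.089, "dz": 0.038, "wx": -0.006, "wy": -0.054, "wz": -0.011},
{"dx": -0.003, "dy": -0.090, "dz": 0.038, "wx": -0.006, "wy": -0.054, "wz": -0.011},
{"dy": -0.090, "dz": 0.038, "wx": -0.006, "wy": -0.054, "wz": -0.011},
{"dx": 0.002, "dy": -0.090, "dz": 0.037, "wx": -0.006, "wy": -0.054, "wz": -0.011},
{"dx": 0.005, "dy": -0.090, "dz": 0.036, "wx": -0.006, "wy": -0.054, "wz": -0.011},
{"dx": 0.007, "dy": -0.090, "dz": 0.036, "wx": -0.006, "wy": -0.054, "wz": -0.011},
--
```

>>> servo_tool --steps '[{"dx": -0.022,"dy": -0.097,"dz": 0.015,"wx": -0.007,"wy": -0.048,"wz": -0.018},{"dx": -0.02,"dy": -0.098,"dz": 0.015,"wx": -0.007,"wy": -0.048,"wz": -0.018},{"dx": -0.018,"dy": -0.098,"dz": 0.015,"wx": -0.007,"wy": -0.048,"wz": -0.018},{"dx": -0.016,"dy": -0.098,"dz": 0.015,"wx": -0.007,"wy": -0.048,"wz": -0.018},{"dx": -0.014,"dy": -0.099,"dz": 0.015,"wx": -0.007,"wy": -0.048,"wz": -0.018},{"dx": -0.013,"dy": -0.099,"dz": 0.015,"wx": -0.007,"wy": -0.048,"wz": -0.018},{"dx": -0.011,"dy": -0.099,"dz": 0.015,"wx": -0.007,"wy": -0.048,"wz": -0.018},{"dz": 0}]'

```text
invalid input
```

>>> servo_tool --steps '[{"dx": 0.019,"dy": -0.074,"dz": 0.073,"wy": -0.067},{"dx": 0.023,"dy": -0.074,"dz": 0.072,"wy": -0.067},{"dx": 0.027,"dy": -0.074,"dz": 0.07,"wy": -0.067},{"dx": 0.03,"dy": -0.074,"dz": 0.069,"wy": -0.067},{"dz": 0},{"dz": 0}]'

```text
invalid input
```

```bash
python3 - <<'E'
from h import *
im,d,c=cam("wrist"); save("w1",im); np.savez("w1.npz",im=im,W=world(c,d))
E
```

```text
(no output)
```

View pics/w1.png

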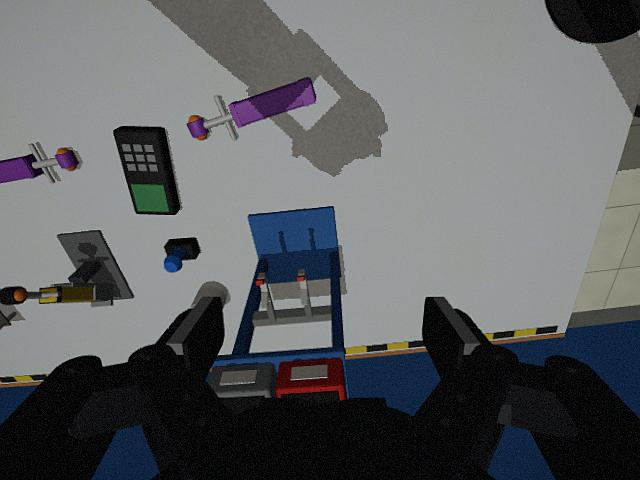

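The wrist view shows the dock from the front, with its lips at (261,281) and (301,274). The lamp on its stand is at the left edge, head at (14,295). The rows were probably refused for missing keys, so I'll give all six.

>>> servo_tool --steps '[{"dx": -0.022,"dy": -0.097,"dz": 0.015,"wx": -0.007,"wy": -0.048,"wz": -0.018},{"dx": -0.02,"dy": -0.098,"dz": 0.015,"wx": -0.007,"wy": -0.048,"wz": -0.018},{"dx": -0.018,"dy": -0.098,"dz": 0.015,"wx": -0.007,"wy": -0.048,"wz": -0.018},{"dx": -0.016,"dy": -0.098,"dz": 0.015,"wx": -0.007,"wy": -0.048,"wz": -0.018},{"dx": -0.014,"dy": -0.099,"dz": 0.015,"wx": -0.007,"wy": -0.048,"wz": -0.018},{"dx": -0.013,"dy": -0.099,"dz": 0.015,"wx": -0.007,"wy": -0.048,"wz": -0.018},{"dx": -0.011,"dy": -0.099,"dz": 0.015,"wx": -0.007,"wy": -0.048,"wz": -0.018}]'

```text
time_s: 2.08
ee_pos: [0.4175, -0.0506, 0.422]
eef_rot: [0.046, 2.611, -0.018]
contact_force: [0.4, 0.8, 0.6]
grip_width: 0.0855
grip_force: 0.0
```

>>> servo_tool --steps '[{"dx": 0.019,"dy": -0.074,"dz": 0.073,"wx": 0,"wy": -0.067,"wz": 0},{"dx": 0.023,"dy": -0.074,"dz": 0.072,"wx": 0,"wy": -0.067,"wz": 0},{"dx": 0.027,"dy": -0.074,"dz": 0.07,"wx": 0,"wy": -0.067,"wz": 0},{"dx": 0.03,"dy": -0.074,"dz": 0.069,"wx": 0,"wy": -0.067,"wz": 0},{"dx": 0,"dy": 0,"dz": 0,"wx": 0,"wy": 0,"wz": 0},{"dx": 0,"dy": 0,"dz": 0,"wx": 0,"wy": 0,"wz": 0}]'

```text
time_s: 2.82
ee_pos: [0.4528, -0.1989, 0.2784]
eef_rot: [0.043, 2.402, -0.022]
contact_force: [-0.7, 0.8, -0.6]
grip_width: 0.0856
grip_force: 0.0
```

```bash
sed -i 's/ if abs(v)>.0005)/)/' h.py; python3 - <<'E'
from h import *
im,d,c=cam("wrist"); save("w2",im); np.savez("w2.npz",im=im,W=world(c,d))
for f in("w1","w2"):
    z=np.load(f+".npz");im,W=z["im"],z["W"];hsv=cv2.cvtColor(im,cv2.COLOR_RGB2HSV).astype(int)
    H,S,V=hsv[...,0],hsv[...,1],hsv[...,2]; ok=np.isfinite(W[...,2])
    for n,m in(("orange",(H<15)&(S>150)&(V>60)&(abs(W[...,0]-.54)<.05)&(abs(W[...,1]+.2)<.05)),
               ("red",((H<8)|(H>172))&(S>120)&(abs(W[...,2]-.19)<.03)&(abs(W[...,1]-.21)<.06)),
               ("yel",(H>18)&(H<34)&(S>110)&(abs(W[...,1]+.2)<.05)&(W[...,2]>.02)&(W[...,0]<.72))):
        k,l,st,ce=cv2.connectedComponentsWithStats((m&ok).astype(np.uint8))
        for i in range(1,k):
            if st[i,4]>8:
                P=W[l==i]; print(f,n,st[i,4],ce[i].round(),np.median(P,0).round(4),P.min(0).round(3),P.max(0).round(3))
E
```

```text
w1 orange 77 [ 19. 295.] [ 0.5365 -0.1839  0.1818] [ 0.529 -0.19   0.176] [ 0.546 -0.179  0.187]
w1 red 39 [300. 278.] [0.5551 0.2427 0.1936] [0.551 0.238 0.182] [0.562 0.247 0.196]
w1 red 40 [260. 282.] [0.5535 0.1866 0.193 ] [0.551 0.181 0.181] [0.558 0.19  0.196]
w1 yel 72 [ 49. 289.] [ 0.5721 -0.1983  0.1236] [ 0.564 -0.22   0.119] [ 0.576 -0.184  0.14 ]
w1 yel 452 [ 77. 294.] [ 0.6084 -0.186   0.0946] [ 0.575 -0.192  0.053] [ 0.659 -0.183  0.131]
w1 yel 88 [ 48. 300.] [ 0.5851 -0.1991  0.1351] [ 0.576 -0.218  0.131] [ 0.59  -0.185  0.141]
w2 orange 157 [344. 229.] [ 0.5337 -0.1858  0.1814] [ 0.53  -0.188  0.169] [ 0.542 -0.182  0.187]
w2 orange 139 [306. 229.] [ 0.5318 -0.2153  0.182 ] [ 0.526 -0.219  0.171] [ 0.541 -0.212  0.19 ]
w2 yel 98 [325. 193.] [ 0.5837 -0.2022  0.1039] [ 0.574 -0.219  0.091] [ 0.598 -0.186  0.115]
w2 yel 380 [325. 203.] [ 0.5732 -0.2014  0.1248] [ 0.565 -0.218  0.119] [ 0.581 -0.185  0.139]
```

View pics/w2.png

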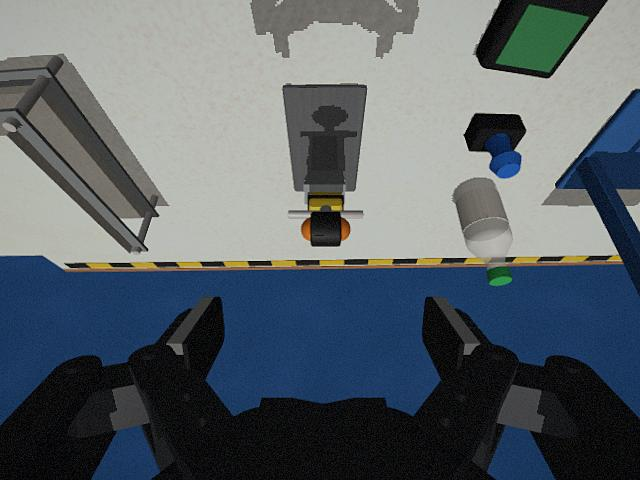

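The lamp head is centred at (326,229), its domes at (306,229) and (344,229), and nothing stands in the approach. All the views agree on a lamp origin of about (0.538,-0.2005,0.178).

```bash
python3 - <<'E'
from h import *
g=np.array([.538,-.2005,.178]); t=tcp(g,42,-2.5); z=Rt(42,-2.5)[:,2]
plan([(t-z*.045,42,-2.5),(t,42,-2.5)],.025)
E
```

```text
{"dx": 0.003, "dy": 0.001, "dz": 0.048, "wx": 0.001, "wy": 0.002, "wz": 0.003},
{"dx": 0.003, "dy": 0.001, "dz": 0.048, "wx": 0.001, "wy": 0.002, "wz": 0.003},
{"dx": 0.002, "dy": 0.001, "dz": 0.048, "wx": 0.001, "wy": 0.002, "wz": 0.003},
{"dx": 0.002, "dy": 0.001, "dz": 0.048, "wx": 0.001, "wy": 0.002, "wz": 0.003},
--
{"dx": 0.000, "dy": -0.000, "dz": 0.045, "wx": 0.000, "wy": 0.000, "wz": 0.000},
{"dx": 0.000, "dy": -0.000, "dz": 0.045, "wx": 0.000, "wy": 0.000, "wz": 0.000},
--
```

>>> servo_tool --steps '[{"dx": 0.003,"dy": 0.001,"dz": 0.048,"wx": 0.001,"wy": 0.002,"wz": 0.003},{"dx": 0.003,"dy": 0.001,"dz": 0.048,"wx": 0.001,"wy": 0.002,"wz": 0.003},{"dx": 0.002,"dy": 0.001,"dz": 0.048,"wx": 0.001,"wy": 0.002,"wz": 0.003},{"dx": 0.002,"dy": 0.001,"dz": 0.048,"wx": 0.001,"wy": 0.002,"wz": 0.003},{"dx": 0,"dy": 0,"dz": 0.045,"wx": 0,"wy": 0,"wz": 0},{"dx": 0,"dy": 0,"dz": 0.045,"wx": 0,"wy": 0,"wz": 0},{"dx": 0,"dy": 0,"dz": 0,"wx": 0,"wy": 0,"wz": 0},{"dx": 0,"dy": 0,"dz": 0,"wx": 0,"wy": 0,"wz": 0}]'

```text
time_s: 3.88
ee_pos: [0.5439, -0.2007, 0.1713]
eef_rot: [0.054, 2.407, -0.021]
contact_force: [-0.1, -0.4, 0.6]
grip_width: 0.0856
grip_force: 0.0
```

```bash
python3 - <<'E'
from h import *
im,d,c=cam("wrist"); save("w3",im); W=world(c,d)
hsv=cv2.cvtColor(im,cv2.COLOR_RGB2HSV).astype(int);H,S,V=hsv[...,0],hsv[...,1],hsv[...,2]
m=(H<15)&(S>150)&(V>60)&(abs(W[...,0]-.54)<.05)&(abs(W[...,1]+.2)<.05)
k,l,st,ce=cv2.connectedComponentsWithStats(m.astype(np.uint8))
for i in range(1,k):
    if st[i,4]>8: P=W[l==i]; print(st[i,4],ce[i].round(),np.median(P,0).round(4),P.min(0).round(3),P.max(0).round(3))
g=np.array([.538,-.2005,.178]); print(np.array(bot.observe()["ee_pos"])-tcp(g,42,-2.5))
E
```

```text
560 [361. 325.] [ 0.5332 -0.1855  0.1798] [ 0.529 -0.188  0.17 ] [ 0.541 -0.181  0.187]
523 [284. 326.] [ 0.5318 -0.2153  0.1799] [ 0.528 -0.22   0.17 ] [ 0.542 -0.212  0.188]
[ 0.0004558  -0.00016913 -0.00065105]
```

View pics/w3.png

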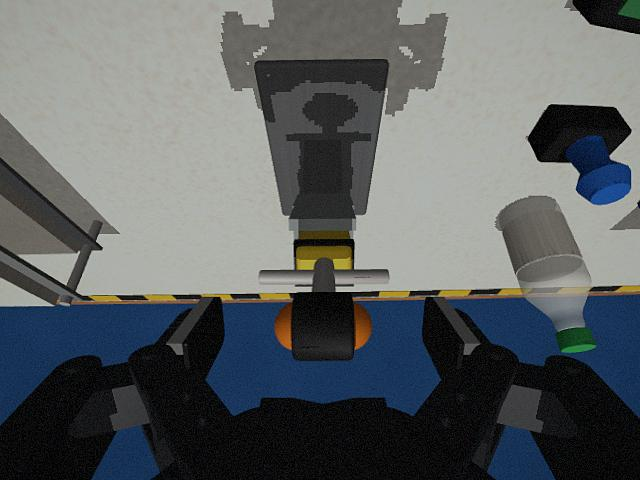

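The head is centred between the pads, with its domes at (284,326) and (361,325). Closing now.

>>> servo_tool --hand 1 --steps '[{"dx": 0,"dy": 0,"dz": 0,"wx": 0,"wy": 0,"wz": 0},{"dx": 0,"dy": 0,"dz": 0,"wx": 0,"wy": 0,"wz": 0},{"dx": 0,"dy": 0,"dz": 0,"wx": 0,"wy": 0,"wz": 0},{"dx": 0,"dy": 0,"dz": 0,"wx": 0,"wy": 0,"wz": 0},{"dx": 0,"dy": 0,"dz": 0,"wx": 0,"wy": 0,"wz": 0},{"dx": 0,"dy": 0,"dz": 0,"wx": 0,"wy": 0,"wz": 0}]'

```text
time_s: 4.68
ee_pos: [0.5435, -0.2013, 0.1705]
eef_rot: [0.056, 2.408, -0.021]
contact_force: [-6.0, 1.3, 4.5]
grip_width: 0.0366
grip_force: 59.0
```

```bash
python3 - <<'E'
from h import *
s=bot.observe();p=np.array(s["ee_pos"]);Q=R.from_rotvec(s["eef_rot"]).as_matrix()
print((Q.T@[0,0,1]).round(3), {k:np.round(s[k],3).tolist() for k in("ee_pos","contact_force","wrist_torque","grip_width","grip_force","q")})
E
```

```text
[-0.669 -0.    -0.743] {'ee_pos': [0.544, -0.201, 0.17], 'contact_force': [-5.965, 1.28, 4.48], 'wrist_torque': [0.105, 0.459, 0.048], 'grip_width': 0.037, 'grip_force': 58.998, 'q': [-0.578, -0.181, 1.909, 0.486, 0.814, -2.33]}
```

>>> servo_tool --steps '[{"dx": -0.013,"dy": 0,"dz": -0.015,"wx": 0,"wy": 0,"wz": 0},{"dx": -0.027,"dy": 0,"dz": -0.03,"wx": 0,"wy": 0,"wz": 0},{"dx": -0.027,"dy": 0,"dz": -0.03,"wx": 0,"wy": 0,"wz": 0},{"dx": -0.027,"dy": 0,"dz": -0.03,"wx": 0,"wy": 0,"wz": 0},{"dx": -0.027,"dy": 0,"dz": -0.03,"wx": 0,"wy": 0,"wz": 0},{"dx": -0.027,"dy": 0,"dz": -0.03,"wx": 0,"wy": 0,"wz": 0},{"dx": -0.027,"dy": 0,"dz": -0.03,"wx": 0,"wy": 0,"wz": 0},{"dx": -0.013,"dy": 0,"dz": -0.015,"wx": 0,"wy": 0,"wz": 0}]'

```text
time_s: 5.68
ee_pos: [0.543, -0.201, 0.3113]
eef_rot: [0.055, 2.409, -0.021]
contact_force: [0.4, 0.2, -3.8]
grip_width: 0.0364
grip_force: 60.3
```

>>> servo_tool --hand 0.3 --steps '[{"dx": 0,"dy": 0,"dz": 0,"wx": 0,"wy": 0,"wz": 0},{"dx": 0,"dy": 0,"dz": 0,"wx": 0,"wy": 0,"wz": 0},{"dx": 0,"dy": 0,"dz": 0,"wx": 0,"wy": 0,"wz": 0}]'

```text
time_s: 6.05
ee_pos: [0.5429, -0.201, 0.3092]
eef_rot: [0.056, 2.411, -0.019]
contact_force: [-0.1, 0.2, -2.8]
grip_width: 0.0365
grip_force: 60.3
```

```bash
cat >> h.py <<'E'
def lamp(n="side"):  # lamp's lean from the yellow bar in view, and head from orange
    im,d,c=cam(n); W=world(c,d); s=bot.observe()
    hsv=cv2.cvtColor(im,cv2.COLOR_RGB2HSV).astype(int);H,S,V=hsv[...,0],hsv[...,1],hsv[...,2]
    g=np.array(s["ee_pos"])-.008*R.from_rotvec(s["eef_rot"]).as_matrix()[:,2]
    near=np.linalg.norm(np.nan_to_num(W,nan=9)-g,axis=2)<.23
    m=near&(H>18)&(H<34)&(S>110)&(V>40); k,l,st,ce=cv2.connectedComponentsWithStats(m.astype(np.uint8))
    if k<2: print("no bar"); return im,W,c
    P=W[l==1+st[1:,4].argmax()]; b=np.median(P,0); a=g-b
    print("grasp",g.round(4),"bar",len(P),b.round(4),P.min(0).round(3),P.max(0).round(3),"lean x,y deg",np.degrees(np.arctan2(a[:2],a[2])).round(1))
    return im,W,c
E
python3 - <<'E'
from h import *
im,W,c=lamp(); print(bot.observe()["grip_force"]); save("s2",im)
E
```

```text
grasp [ 0.5377 -0.2008  0.3154] bar 254 [ 0.5994 -0.2175  0.2256] [ 0.552 -0.233  0.165] [ 0.645 -0.186  0.314] lean x,y deg [-34.5  10.5]
60.30911207199097
```

>>> servo_tool --hand 0.2 --steps '[{"dx": 0,"dy": 0,"dz": 0,"wx": 0,"wy": 0,"wz": 0},{"dx": 0,"dy": 0,"dz": 0,"wx": 0,"wy": 0,"wz": 0}]'

```text
time_s: 6.35
ee_pos: [0.5432, -0.2011, 0.3103]
eef_rot: [0.056, 2.409, -0.02]
contact_force: [-0.6, -0.3, -4.3]
grip_width: 0.0366
grip_force: 60.3
```

>>> servo_tool --hand 0.17 --steps '[{"dx": 0,"dy": 0,"dz": 0,"wx": 0,"wy": 0,"wz": 0},{"dx": 0,"dy": 0,"dz": 0,"wx": 0,"wy": 0,"wz": 0}]'

```text
time_s: 6.6
ee_pos: [0.5432, -0.2011, 0.3104]
eef_rot: [0.056, 2.409, -0.02]
contact_force: [-0.1, -0.6, -3.3]
grip_width: 0.0363
grip_force: 60.3
```

>>> servo_tool --hand 0.155 --steps '[{"dx": 0,"dy": 0,"dz": 0,"wx": 0,"wy": 0,"wz": 0},{"dx": 0,"dy": 0,"dz": 0,"wx": 0,"wy": 0,"wz": 0}]'

```text
time_s: 6.85
ee_pos: [0.5432, -0.2011, 0.3105]
eef_rot: [0.056, 2.409, -0.021]
contact_force: [0.1, -0.3, -3.4]
grip_width: 0.0366
grip_force: 60.3
```

>>> servo_tool --hand 0.145 --steps '[{"dx": 0,"dy": 0,"dz": 0,"wx": 0,"wy": 0,"wz": 0},{"dx": 0,"dy": 0,"dz": 0,"wx": 0,"wy": 0,"wz": 0}]'

```text
time_s: 7.1
ee_pos: [0.5432, -0.2011, 0.3104]
eef_rot: [0.056, 2.409, -0.021]
contact_force: [0.4, 0.2, -3.4]
grip_width: 0.0368
grip_force: 58.3
```

>>> servo_tool --hand 0.138 --steps '[{"dx": 0,"dy": 0,"dz": 0,"wx": 0,"wy": 0,"wz": 0},{"dx": 0,"dy": 0,"dz": 0,"wx": 0,"wy": 0,"wz": 0}]'

```text
time_s: 7.35
ee_pos: [0.5432, -0.2011, 0.3104]
eef_rot: [0.056, 2.409, -0.02]
contact_force: [-0.0, 0.4, -2.8]
grip_width: 0.0369
grip_force: 50.6
```

>>> servo_tool --hand 0.118 --steps '[{"dx": 0,"dy": 0,"dz": 0,"wx": 0,"wy": 0,"wz": 0},{"dx": 0,"dy": 0,"dz": 0,"wx": 0,"wy": 0,"wz": 0}]'

```text
time_s: 7.6
ee_pos: [0.5432, -0.2011, 0.3104]
eef_rot: [0.056, 2.409, -0.02]
contact_force: [0.1, 0.5, -3.4]
grip_width: 0.0377
grip_force: 30.3
```

>>> servo_tool --hand 0.109 --steps '[{"dx": 0,"dy": 0,"dz": 0,"wx": 0,"wy": 0,"wz": 0},{"dx": 0,"dy": 0,"dz": 0,"wx": 0,"wy": 0,"wz": 0},{"dx": 0,"dy": 0,"dz": 0,"wx": 0,"wy": 0,"wz": 0}]'

```text
time_s: 7.98
ee_pos: [0.5432, -0.2011, 0.3105]
eef_rot: [0.056, 2.409, -0.021]
contact_force: [0.7, -0.4, -2.6]
grip_width: 0.0379
grip_force: 22.3
```

```bash
python3 - <<'E'
from h import *
im,W,c=lamp(); print(bot.observe()["grip_force"])
E
```

```text
grasp [ 0.5379 -0.2009  0.3165] bar 333 [ 0.5453 -0.2139  0.2004] [ 0.487 -0.257  0.142] [ 0.573 -0.186  0.351] lean x,y deg [-3.6  6.4]
22.288774251937866
```

>>> servo_tool --hand 0.102 --steps '[{"dx": 0,"dy": 0,"dz": 0,"wx": 0,"wy": 0,"wz": 0},{"dx": 0,"dy": 0,"dz": 0,"wx": 0,"wy": 0,"wz": 0},{"dx": 0,"dy": 0,"dz": 0,"wx": 0,"wy": 0,"wz": 0},{"dx": 0,"dy": 0,"dz": 0,"wx": 0,"wy": 0,"wz": 0},{"dx": 0,"dy": 0,"dz": 0,"wx": 0,"wy": 0,"wz": 0},{"dx": 0,"dy": 0,"dz": 0,"wx": 0,"wy": 0,"wz": 0}]'

```text
time_s: 8.78
ee_pos: [0.5431, -0.2011, 0.3104]
eef_rot: [0.056, 2.409, -0.021]
contact_force: [-1.1, -0.0, -4.4]
grip_width: 0.0385
grip_force: 16.8
```

```bash
python3 - <<'E'
from h import *
im,W,c=lamp(); print(bot.observe()["grip_force"])
im2,_,_=cam("wrist")
cv2.imwrite("pics/m2.png",np.hstack([cv2.resize(im[180:320,320:460],(400,400),interpolation=2),cv2.resize(im2,(400,400))])[:,:,::-1])
E
```

```text
grasp [ 0.5378 -0.2008  0.3163] bar 365 [ 0.5353 -0.2129  0.2038] [ 0.478 -0.262  0.141] [ 0.558 -0.186  0.362] lean x,y deg [1.3 6.1]
16.833897829055786
```

View pics/m2.png

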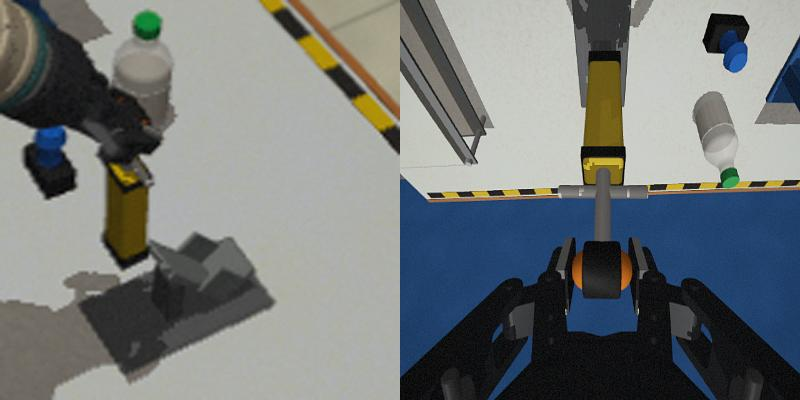

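The lamp hangs near plumb below the fingers, clear of the stand, at 17 N. I'll measure the lean properly from the bar's front face.

```bash
cat >> h.py <<'E'
def face(yaw=-2.):  # bar's front face + pin in the wrist view, in axes at the TCP turned by yaw
    s=bot.observe(); im,d,c=cam("wrist"); W=world(c,d); g=np.array(s["ee_pos"])-.008*R.from_rotvec(s["eef_rot"]).as_matrix()[:,2]
    L=(W-g)@R.from_euler("z",yaw,degrees=True).as_matrix()
    hsv=cv2.cvtColor(im,cv2.COLOR_RGB2HSV).astype(int);H,S,V=hsv[...,0],hsv[...,1],hsv[...,2]
    m=(H>18)&(H<34)&(S>110)&(abs(L[...,0])<.08)&(abs(L[...,1])<.03)&(L[...,2]<-.075)&(L[...,2]>-.2)
    P=L[m]; k=np.polyfit(P[:,2],P[:,0],1); e=P[:,0]-np.polyval(k,P[:,2]); P=P[abs(e)<.004]; k=np.polyfit(P[:,2],P[:,0],1)
    print("face lean deg (+: end to +x)",-np.degrees(np.arctan(k[0])).round(2),"face x at head",k[1].round(4),"y mid",np.mean(np.percentile(P[:,1],[2,98])).round(4),"side lean",np.degrees(np.arctan(np.polyfit(P[:,2],P[:,1],1)[0])).round(2),len(P))
    return im,W,c,g
E
python3 - <<'E'
from h import *
face(); print(bot.observe()["grip_force"])
E
```

```text
face lean deg (+: end to +x) 4.71 face x at head -0.0124 y mid 0.0019 side lean -0.83 5512
16.833263039588928
```

Lean is 4.7°, well inside 12°. Next I take hold again and travel to the front of the dock.

>>> servo_tool --hand 1 --steps '[{"dx": 0,"dy": 0,"dz": 0,"wx": 0,"wy": 0,"wz": 0},{"dx": 0,"dy": 0,"dz": 0,"wx": 0,"wy": 0,"wz": 0},{"dx": 0,"dy": 0,"dz": 0,"wx": 0,"wy": 0,"wz": 0}]'

```text
time_s: 9.3
ee_pos: [0.5432, -0.2011, 0.3104]
eef_rot: [0.056, 2.409, -0.02]
contact_force: [-0.2, -0.5, -2.8]
grip_width: 0.0367
grip_force: 60.1
```

```bash
python3 - <<'E'
from h import *
plan([(tcp([.46,-.12,.32],42,-2.5),42,-2.5),(tcp([.44,.213,.30],42,-1.8),42,-1.8)],.03)
E
```

```text
{"dx": 0.029, "dy": 0.039, "dz": -0.029, "wx": -0.000, "wy": -0.000, "wz": -0.001},
{"dx": 0.029, "dy": 0.039, "dz": -0.029, "wx": -0.000, "wy": -0.000, "wz": -0.001},
{"dx": 0.029, "dy": 0.039, "dz": -0.029, "wx": -0.000, "wy": -0.000, "wz": -0.001},
{"dx": 0.029, "dy": 0.039, "dz": -0.029, "wx": -0.000, "wy": -0.000, "wz": -0.001},
--
{"dx": 0.007, "dy": 0.055, "dz": -0.001, "wx": -0.001, "wy": -0.000, "wz": -0.001},
{"dx": 0.006, "dy": 0.055, "dz": -0.001, "wx": -0.001, "wy": -0.000, "wz": -0.001},
{"dx": 0.006, "dy": 0.055, "dz": -0.001, "wx": -0.001, "wy": -0.000, "wz": -0.001},
{"dx": 0.006, "dy": 0.055, "dz": -0.001, "wx": -0.001, "wy": -0.000, "wz": -0.001},
{"dx": 0.006, "dy": 0.055, "dz": -0.001, "wx": -0.001, "wy": -0.000, "wz": -0.001},
{"dx": 0.006, "dy": 0.055, "dz": -0.001, "wx": -0.001, "wy": -0.000, "wz": -0.001},
{"dx": 0.006, "dy": 0.055, "dz": -0.001, "wx": -0.001, "wy": -0.000, "wz": -0.001},
{"dx": 0.006, "dy": 0.055, "dz": -0.001, "wx": -0.001, "wy": -0.000, "wz": -0.001},
{"dx": 0.006, "dy": 0.055, "dz": -0.001, "wx": -0.001, "wy": -0.000, "wz": -0.001},
{"dx": 0.006, "dy": 0.055, "dz": -0.001, "wx": -0.001, "wy": -0.000, "wz": -0.001},
{"dx": 0.006, "dy": 0.055, "dz": -0.001, "wx": -0.001, "wy": -0.000, "wz": -0.001},
{"dx": 0.006, "dy": 0.055, "dz": -0.001, "wx": -0.001, "wy": -0.000, "wz": -0.001},
--
```

>>> servo_tool --steps '[{"dx": 0.015,"dy": 0.02,"dz": -0.015,"wx": 0,"wy": 0,"wz": 0},{"dx": 0.029,"dy": 0.039,"dz": -0.029,"wx": 0,"wy": 0,"wz": -0.001},{"dx": 0.029,"dy": 0.039,"dz": -0.029,"wx": 0,"wy": 0,"wz": -0.001},{"dx": 0.029,"dy": 0.039,"dz": -0.029,"wx": 0,"wy": 0,"wz": -0.001},{"dx": 0.015,"dy": 0.04,"dz": -0.015,"wx": 0,"wy": 0,"wz": 0},{"dx": 0.006,"dy": 0.055,"dz": -0.001,"wx": -0.001,"wy": 0,"wz": -0.001},{"dx": 0.006,"dy": 0.055,"dz": -0.001,"wx": -0.001,"wy": 0,"wz": -0.001},{"dx": 0.006,"dy": 0.055,"dz": -0.001,"wx": -0.001,"wy": 0,"wz": -0.001}]'

```text
time_s: 10.3
ee_pos: [0.4603, -0.0253, 0.31]
eef_rot: [0.049, 2.408, -0.019]
contact_force: [-0.1, -0.0, -2.8]
grip_width: 0.0365
grip_force: 60.4
```

>>> servo_tool --steps '[{"dx": 0.006,"dy": 0.055,"dz": -0.001,"wx": -0.001,"wy": 0,"wz": -0.001},{"dx": 0.006,"dy": 0.055,"dz": -0.001,"wx": -0.001,"wy": 0,"wz": -0.001},{"dx": 0.006,"dy": 0.055,"dz": -0.001,"wx": -0.001,"wy": 0,"wz": -0.001},{"dx": 0.006,"dy": 0.055,"dz": -0.001,"wx": -0.001,"wy": 0,"wz": -0.001},{"dx": 0.006,"dy": 0.055,"dz": -0.001,"wx": -0.001,"wy": 0,"wz": -0.001},{"dx": 0.006,"dy": 0.055,"dz": -0.001,"wx": -0.001,"wy": 0,"wz": -0.001},{"dx": 0.006,"dy": 0.055,"dz": -0.001,"wx": -0.001,"wy": 0,"wz": -0.001},{"dx": 0.006,"dy": 0.055,"dz": -0.001,"wx": -0.001,"wy": 0,"wz": -0.001}]'

```text
time_s: 11.3
ee_pos: [0.4479, 0.1957, 0.2967]
eef_rot: [0.038, 2.409, -0.013]
contact_force: [0.6, -0.1, -3.3]
grip_width: 0.0367
grip_force: 60.4
```

>>> servo_tool --steps '[{"dx": 0.006,"dy": 0.03,"dz": -0.001,"wx": 0,"wy": 0,"wz": 0},{"dx": 0,"dy": 0,"dz": 0,"wx": 0,"wy": 0,"wz": 0},{"dx": 0,"dy": 0,"dz": 0,"wx": 0,"wy": 0,"wz": 0}]'

```text
time_s: 11.68
ee_pos: [0.4461, 0.2092, 0.2951]
eef_rot: [0.039, 2.409, -0.015]
contact_force: [0.5, -0.9, -4.0]
grip_width: 0.0368
grip_force: 60.6
```

```bash
python3 - <<'E'
from h import *
im,W,c,g=face(-1.8); save("w4",im); np.savez("w4.npz",im=im,W=W); print("g",g.round(4))
hsv=cv2.cvtColor(im,cv2.COLOR_RGB2HSV).astype(int);H,S,V=hsv[...,0],hsv[...,1],hsv[...,2]
m=((H<8)|(H>172))&(S>110)&(abs(W[...,2]-.19)<.03)&(abs(W[...,1]-.21)<.06)
k,l,st,ce=cv2.connectedComponentsWithStats(m.astype(np.uint8))
for i in range(1,k):
    if st[i,4]>8: P=W[l==i]; print(st[i,4],ce[i].round(),np.median(P,0).round(4),P.min(0).round(4),P.max(0).round(4))
E
```

```text
face lean deg (+: end to +x) 7.59 face x at head -0.0123 y mid 0.002 side lean -1.04 4969
g [0.4408 0.2094 0.3011]
59 [300. 244.] [0.5538 0.1861 0.1943] [0.5509 0.1817 0.1903] [0.5574 0.19   0.196 ]
43 [366. 244.] [0.5554 0.2426 0.1945] [0.5531 0.2382 0.1934] [0.5579 0.247  0.1962]
```

View pics/w4.png

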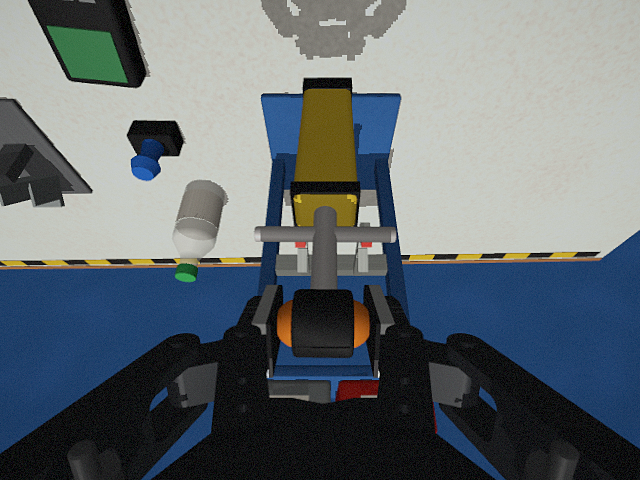

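The lamp is in front of the dock: pin at rows ~234, columns 255–396; lips at (300,244) and (366,244), centred about the bar. I'll take the arm's height profile from the earlier wrist view (w1) to fix the seat.

```bash
python3 - <<'E'
from h import *
o=np.array([.5546,.2144,0]);Rz=R.from_euler("z",-1.7,degrees=True).as_matrix()
for f in("w1","w4","side0","top0"):
    L=(np.load(f+".npz")["W"]-o)@Rz
    for sgn in(1,-1):
        m=(abs(L[...,1]-sgn*.0285)<.0045)&(L[...,2]>.165)&(L[...,2]<.225)&(L[...,0]>-.012)&(L[...,0]<.06)
        P=L[m]; b=(P[:,0]//.003).astype(int)
        print(f,sgn,[(int(k*3+1),round(float(np.median(P[b==k,2])*1000))) for k in np.unique(b) if (b==k).sum()>1])
E
```

```text
w1 1 [(-5, 194), (-2, 182), (1, 181), (4, 183), (13, 181), (16, 182), (19, 181), (22, 181), (25, 184), (28, 188), (31, 192), (34, 199), (37, 200), (40, 200), (43, 178), (52, 176), (55, 181), (58, 181)]
w1 -1 [(-2, 185), (1, 183), (4, 182), (7, 177), (10, 180), (13, 181), (16, 180), (19, 181), (22, 181), (25, 182), (28, 187), (31, 192), (34, 198), (37, 200), (40, 199), (43, 174), (46, 181), (49, 181), (52, 178), (55, 181), (58, 180)]
w4 1 [(-2, 176), (1, 195), (4, 195), (19, 182), (22, 181), (25, 184), (28, 187), (31, 193), (34, 198), (37, 201), (46, 181), (58, 181)]
w4 -1 [(-2, 194), (1, 195), (4, 194), (19, 181), (22, 181), (25, 184), (28, 187), (31, 193), (34, 198), (37, 200), (43, 181), (49, 181), (55, 181), (58, 175)]
side0 1 [(-2, 194), (1, 184), (7, 180), (10, 182), (13, 178), (16, 183), (19, 180), (22, 177), (25, 186), (28, 184), (31, 187), (34, 185), (37, 197), (40, 179), (43, 181), (46, 180), (49, 180), (52, 182), (55, 184), (58, 183)]
side0 -1 [(-2, 187), (1, 184), (4, 182), (7, 175), (10, 179), (13, 177), (16, 177), (19, 180), (22, 188), (25, 180), (28, 189), (31, 182), (34, 196), (37, 190), (40, 181), (43, 177), (46, 178), (49, 179), (52, 181), (55, 180), (58, 182)]
top0 1 [(1, 197), (4, 196), (7, 190), (10, 187), (13, 184), (16, 185), (19, 182), (22, 181), (25, 184), (28, 179), (31, 189), (34, 194), (37, 202), (40, 204), (43, 205), (46, 184), (49, 182)]
top0 -1 [(1, 196), (4, 197), (7, 191), (10, 188), (13, 181), (16, 181), (19, 181), (22, 183), (25, 184), (28, 184), (31, 188), (34, 193), (37, 199), (40, 203), (43, 200), (46, 184), (49, 183)]
```

```bash
python3 - <<'E'
from h import *
plan([(tcp([.50,.2132,.260],42,-1.7),42,-1.7),(tcp([.5627,.2132,.259],42,-1.7),42,-1.7)],.018)
E
```

```text
{"dx": -0.007, "dy": 0.002, "dz": 0.028, "wx": -0.001, "wy": -0.000, "wz": -0.001},
{"dx": -0.007, "dy": 0.002, "dz": 0.028, "wx": -0.001, "wy": -0.000, "wz": -0.001},
{"dx": -0.007, "dy": 0.002, "dz": 0.028, "wx": -0.001, "wy": -0.000, "wz": -0.001},
{"dx": -0.007, "dy": 0.002, "dz": 0.028, "wx": -0.001, "wy": -0.000, "wz": -0.001},
{"dx": -0.007, "dy": 0.002, "dz": 0.028, "wx": -0.001, "wy": -0.000, "wz": -0.001},
--
{"dx": -0.023, "dy": 0.001, "dz": 0.021, "wx": 0.000, "wy": 0.000, "wz": 0.000},
{"dx": -0.023, "dy": 0.001, "dz": 0.021, "wx": 0.000, "wy": 0.000, "wz": 0.000},
{"dx": -0.023, "dy": 0.001, "dz": 0.021, "wx": 0.000, "wy": 0.000, "wz": 0.000},
{"dx": -0.023, "dy": 0.001, "dz": 0.021, "wx": 0.000, "wy": 0.000, "wz": 0.000},
--
```

>>> servo_tool --steps '[{"dx": -0.007,"dy": 0.002,"dz": 0.028,"wx": -0.001,"wy": 0,"wz": -0.001},{"dx": -0.007,"dy": 0.002,"dz": 0.028,"wx": -0.001,"wy": 0,"wz": -0.001},{"dx": -0.007,"dy": 0.002,"dz": 0.028,"wx": -0.001,"wy": 0,"wz": -0.001},{"dx": -0.007,"dy": 0.002,"dz": 0.028,"wx": -0.001,"wy": 0,"wz": -0.001},{"dx": -0.007,"dy": 0.002,"dz": 0.028,"wx": -0.001,"wy": 0,"wz": -0.001},{"dx": 0,"dy": 0,"dz": 0,"wx": 0,"wy": 0,"wz": 0},{"dx": 0,"dy": 0,"dz": 0,"wx": 0,"wy": 0,"wz": 0}]'

```text
time_s: 12.6
ee_pos: [0.506, 0.2127, 0.2548]
eef_rot: [0.032, 2.409, -0.012]
contact_force: [0.5, 0.2, -2.5]
grip_width: 0.0363
grip_force: 60.7
```

```bash
cat >> h.py <<'E'
def pin(W,im,yaw=-1.7):  # steel pin's two ends near 48 mm under the grasp point
    s=bot.observe(); g=np.array(s["ee_pos"])-.008*R.from_rotvec(s["eef_rot"]).as_matrix()[:,2]
    L=(W-g)@R.from_euler("z",yaw,degrees=True).as_matrix()
    m=(abs(L[...,0])<.03)&(abs(L[...,2]+.045)<.015)
    for a,b in((.02,.045),(-.045,-.02),(-.045,.045)):
        P=W[m&(L[...,1]>a)&(L[...,1]<b)]; print("pin",len(P),np.median(P,0).round(4),P.min(0).round(4),P.max(0).round(4))
E
python3 - <<'E'
from h import *
im,W,c,g=face(-1.7); print("g",g.round(4)); pin(W,im)
plan([(tcp([.5627,.2132,.259],42,-1.7),42,-1.7)],.018)
E
```

```text
face lean deg (+: end to +x) 6.87 face x at head -0.0123 y mid 0.0019 side lean -1.05 5126
g [0.5007 0.2129 0.2608]
pin 494 [0.5045 0.2404 0.2148] [0.5024 0.2328 0.2098] [0.5094 0.2483 0.2173]
pin 461 [0.5039 0.1857 0.2138] [0.5017 0.1782 0.2078] [0.5089 0.1929 0.2163]
pin 3026 [0.5036 0.2134 0.2146] [0.498  0.1782 0.2011] [0.5098 0.2483 0.231 ]
{"dx": -0.022, "dy": 0.001, "dz": 0.022, "wx": 0.001, "wy": -0.000, "wz": 0.001},
{"dx": -0.022, "dy": 0.001, "dz": 0.022, "wx": 0.001, "wy": -0.000, "wz": 0.001},
{"dx": -0.022, "dy": 0.001, "dz": 0.022, "wx": 0.001, "wy": -0.000, "wz": 0.001},
{"dx": -0.022, "dy": 0.001, "dz": 0.022, "wx": 0.001, "wy": -0.000, "wz": 0.001},
--
```

>>> servo_tool --steps '[{"dx": -0.022,"dy": 0.002,"dz": 0.021,"wx": 0,"wy": 0,"wz": 0},{"dx": -0.022,"dy": 0.002,"dz": 0.021,"wx": 0,"wy": 0,"wz": 0},{"dx": -0.022,"dy": 0.001,"dz": 0.021,"wx": 0,"wy": 0,"wz": 0},{"dx": -0.022,"dy": 0.001,"dz": 0.021,"wx": 0,"wy": 0,"wz": 0},{"dx": 0,"dy": 0,"dz": 0,"wx": 0,"wy": 0,"wz": 0},{"dx": 0,"dy": 0,"dz": 0,"wx": 0,"wy": 0,"wz": 0}]'

```text
time_s: 13.4
ee_pos: [0.5664, 0.2142, 0.253]
eef_rot: [0.032, 2.409, -0.012]
contact_force: [-1.1, 0.7, -3.4]
grip_width: 0.0369
grip_force: 60.7
```

```bash
python3 - <<'E'
from h import *
im,W,c,g=face(-1.7); print("g",g.round(4)); pin(W,im); save("w5",im)
E
```

```text
face lean deg (+: end to +x) 6.48 face x at head -0.0123 y mid 0.0019 side lean -0.9 5208
g [0.561  0.2144 0.259 ]
pin 540 [0.5648 0.2419 0.2124] [0.562  0.2343 0.2005] [0.5918 0.2495 0.2155]
pin 498 [0.5641 0.1868 0.2116] [0.5619 0.1798 0.2007] [0.5901 0.1943 0.2146]
pin 3145 [0.5637 0.2149 0.2126] [0.558  0.1798 0.199 ] [0.5918 0.2495 0.229 ]
```

View pics/w5.png

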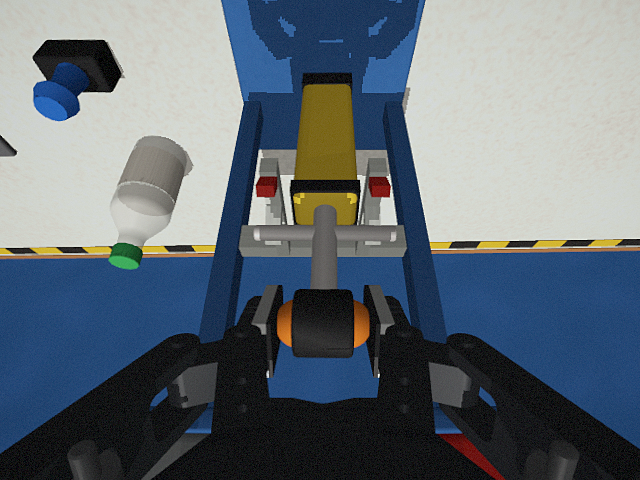

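The lips show at (266,186) and (379,186) and the pin at row 234, so the pin is already behind and above them, with the bar centred between the arms. Lowering now.

>>> servo_tool --steps '[{"dx": 0.007,"dy": 0,"dz": 0.009,"wx": 0,"wy": 0,"wz": 0},{"dx": 0.007,"dy": 0,"dz": 0.009,"wx": 0,"wy": 0,"wz": 0},{"dx": 0.007,"dy": 0,"dz": 0.009,"wx": 0,"wy": 0,"wz": 0},{"dx": 0.007,"dy": 0,"dz": 0.008,"wx": 0,"wy": 0,"wz": 0},{"dx": 0,"dy": 0,"dz": 0,"wx": 0,"wy": 0,"wz": 0},{"dx": 0,"dy": 0,"dz": 0,"wx": 0,"wy": 0,"wz": 0}]'

```text
time_s: 14.2
ee_pos: [0.5683, 0.2141, 0.2307]
eef_rot: [0.032, 2.409, -0.012]
contact_force: [-0.8, 0.1, -2.4]
grip_width: 0.0365
grip_force: 60.7
```

>>> servo_tool --steps '[{"dx": 0.003,"dy": 0,"dz": 0.003,"wx": 0,"wy": 0,"wz": 0},{"dx": 0,"dy": 0,"dz": 0,"wx": 0,"wy": 0,"wz": 0},{"dx": 0,"dy": 0,"dz": 0,"wx": 0,"wy": 0,"wz": 0}]'

```text
time_s: 14.58
ee_pos: [0.5681, 0.2141, 0.2284]
eef_rot: [0.032, 2.409, -0.012]
contact_force: [0.1, 0.3, -3.5]
grip_width: 0.0367
grip_force: 60.7
```

```bash
python3 - <<'E'
from h import *
im,W,c,g=face(-1.7); print("g",g.round(4)); pin(W,im); print(np.round(bot.observe()["contact_force"],1))
E
```

```text
face lean deg (+: end to +x) 7.46 face x at head -0.0124 y mid 0.0019 side lean -0.86 5035
g [0.5627 0.2142 0.2344]
pin 1931 [0.5668 0.2412 0.1895] [0.5517 0.2341 0.1744] [0.5933 0.2493 0.2029]
pin 1935 [0.5663 0.1863 0.189 ] [0.5499 0.1798 0.1744] [0.5919 0.194  0.2027]
pin 5936 [0.5659 0.2147 0.1889] [0.5499 0.1798 0.1744] [0.5933 0.2493 0.2043]
[ 0.1  1.1 -2.5]
```

>>> servo_tool --steps '[{"dx": 0.003,"dy": 0,"dz": 0.003,"wx": 0,"wy": 0,"wz": 0},{"dx": 0,"dy": 0,"dz": 0,"wx": 0,"wy": 0,"wz": 0},{"dx": 0,"dy": 0,"dz": 0,"wx": 0,"wy": 0,"wz": 0}]'

```text
time_s: 15.0
ee_pos: [0.5685, 0.2143, 0.228]
eef_rot: [0.032, 2.406, -0.011]
contact_force: [-1.7, -0.5, 4.8]
grip_width: 0.037
grip_force: 61.3
```

The wrist force changed from about -3 N to +5 N, so the pin is in its seats. I'll ease the grip, then open.

>>> servo_tool --hand 0.1 --steps '[{"dx": 0,"dy": 0,"dz": 0,"wx": 0,"wy": 0,"wz": 0},{"dx": 0,"dy": 0,"dz": 0,"wx": 0,"wy": 0,"wz": 0},{"dx": 0,"dy": 0,"dz": 0,"wx": 0,"wy": 0,"wz": 0}]'

```text
time_s: 15.38
ee_pos: [0.5684, 0.2145, 0.2276]
eef_rot: [0.032, 2.407, -0.011]
contact_force: [-0.8, 1.7, 4.9]
grip_width: 0.0386
grip_force: 15.7
```

>>> servo_tool --hand -0.1 --steps '[{"dx": 0,"dy": 0,"dz": 0,"wx": 0,"wy": 0,"wz": 0},{"dx": 0,"dy": 0,"dz": 0,"wx": 0,"wy": 0,"wz": 0},{"dx": 0,"dy": 0,"dz": 0,"wx": 0,"wy": 0,"wz": 0},{"dx": 0,"dy": 0,"dz": 0,"wx": 0,"wy": 0,"wz": 0}]'

```text
time_s: 15.88
ee_pos: [0.5679, 0.214, 0.2259]
eef_rot: [0.032, 2.41, -0.012]
contact_force: [0.3, 0.1, 0.3]
grip_width: 0.0469
grip_force: 0.0
```

```bash
python3 - <<'E'
from h import *
im,W,c,g=face(-1.7); print("g",g.round(4)); save("w6",im); s=bot.observe(); print(np.round(s["contact_force"],1),s["grip_width"],s["grip_force"])
E
```

```text
face lean deg (+: end to +x) -0.42 face x at head -0.0053 y mid 0.0008 side lean -0.12 6188
g [0.5625 0.2141 0.2319]
[-0.3 -0.6  1.2] 0.04671117312850874 0.0
```

View pics/w6.png

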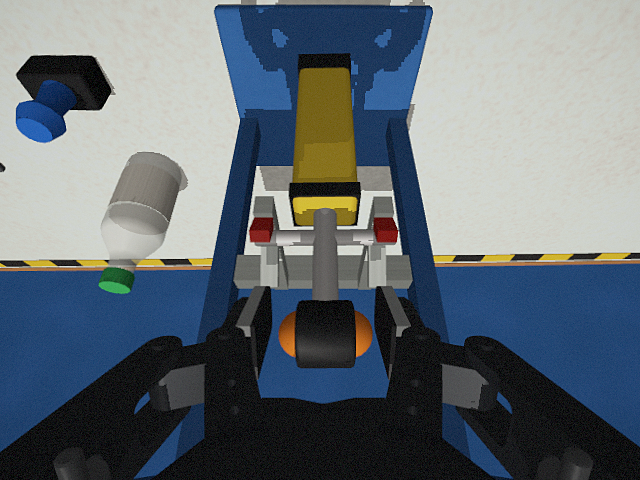

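The lamp hangs plumb (0.4°) with the pin behind both red lips at (262,230) and (386,230), and the fingers are off it. Opening wider and backing off along the tool axis.

>>> servo_tool --hand -0.7 --steps '[{"dx": 0,"dy": 0,"dz": 0,"wx": 0,"wy": 0,"wz": 0},{"dx": 0,"dy": 0,"dz": 0,"wx": 0,"wy": 0,"wz": 0},{"dx": 0,"dy": 0,"dz": 0,"wx": 0,"wy": 0,"wz": 0},{"dx": 0,"dy": 0,"dz": 0,"wx": 0,"wy": 0,"wz": 0},{"dx": 0,"dy": 0,"dz": -0.02,"wx": 0,"wy": 0,"wz": 0},{"dx": 0,"dy": 0,"dz": -0.04,"wx": 0,"wy": 0,"wz": 0},{"dx": 0,"dy": 0,"dz": -0.06,"wx": 0,"wy": 0,"wz": 0},{"dx": 0,"dy": 0,"dz": -0.06,"wx": 0,"wy": 0,"wz": 0}]'

```text
time_s: 16.92
ee_pos: [0.5069, 0.2156, 0.2944]
eef_rot: [0.032, 2.409, -0.012]
contact_force: [0.4, -0.3, 1.7]
grip_width: 0.0725
grip_force: 0.0
```

>>> servo_tool --steps '[{"dx": 0,"dy": 0,"dz": -0.06,"wx": 0,"wy": 0,"wz": 0},{"dx": 0,"dy": 0,"dz": -0.04,"wx": 0,"wy": 0,"wz": 0},{"dx": 0,"dy": 0,"dz": 0,"wx": 0,"wy": 0,"wz": 0},{"dx": 0,"dy": 0,"dz": 0,"wx": 0,"wy": 0,"wz": 0},{"dx": 0,"dy": 0,"dz": 0,"wx": 0,"wy": 0,"wz": 0},{"dx": 0,"dy": 0,"dz": 0,"wx": 0,"wy": 0,"wz": 0},{"dx": 0,"dy": 0,"dz": 0,"wx": 0,"wy": 0,"wz": 0},{"dx": 0,"dy": 0,"dz": 0,"wx": 0,"wy": 0,"wz": 0}]'

```text
time_s: 17.92
ee_pos: [0.4745, 0.2165, 0.3302]
eef_rot: [0.032, 2.409, -0.012]
contact_force: [0.3, -0.6, 0.1]
grip_width: 0.0726
grip_force: 0.0
```

```bash
python3 - <<'E'
from h import *
Rz=R.from_euler("z",-1.7,degrees=True).as_matrix(); o=np.array([.569,.214,0])
for i in range(2):
    im,d,c=cam("wrist"); L=(world(c,d)-o)@Rz
    hsv=cv2.cvtColor(im,cv2.COLOR_RGB2HSV).astype(int);H,S=hsv[...,0],hsv[...,1]
    n=(abs(L[...,0])<.07)&(abs(L[...,1])<.04)
    P=L[n&(H>18)&(H<34)&(S>110)&(L[...,2]<.155)&(L[...,2]>.04)];k=np.polyfit(P[:,2],P[:,0],1);print(len(P),"lean",np.degrees(np.arctan(k[0])).round(2),"y",P[:,1].mean().round(4),P[:,0].mean().round(4))
    O=L[n&(H<15)&(S>150)&(L[...,2]>.21)]; print("domes",np.median(O,0).round(4),O.min(0).round(3),O.max(0).round(3))
print(bot.observe()["contact_force"])
E
```

```text
2157 lean 0.12 y 0.0006 -0.0126
domes [0.0218 0.0153 0.3195] [-0.014 -0.019  0.225] [0.069 0.04  0.339]
2162 lean -0.03 y 0.0006 -0.0124
domes [0.0217 0.0154 0.3195] [-0.013 -0.038  0.224] [0.07  0.04  0.339]
[0.45579691 0.68057883 0.0569023 ]
```

```bash
python3 -c "
from workcell import bot
print(bot.sign_off())"
```

```text
the job is handed in; nothing more can be done
None
```

The lamp came off the stand, hung still about 5° from plumb in the eased grip, and now hangs plumb and still by its pin in both notched arms; the arm is clear and the job is handed in, though the sign-off returned no verdict.

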